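# Clamp the stud and hold the angle gauge at its mark

### The job

First press the vice's sprung lever down until its detent holds it down by itself, so that the stud block is clamped. Then take the angle gauge by its tang, set the middle of its foot on the crown of the stud, dial upright, and rock it there until the swinging pointer settles on the mark (the hand with the square tooth). Finish while holding it still there, the foot resting on the stud and on nothing else; leave the other things on the table alone.

Things in the scene. Friction and masses are not known exactly. Their poses are not given: they have to be found in the camera images.
- vice: Lever vice, fixed to the table: dark steel base plate 110 x 250 x 12 mm; origin on the table under the plate (plate spans y -140 to +110 mm in its frame). Its y runs along the vice from the lever end (-y) to the fixed stop (+y). In order along +y: the lever's rubber pad, the hinge cheeks (hinge axis along x, at y -30, z 44 mm), the moving jaw, the loose stud block, the fixed stop (top at z 46 mm). Stands at a yaw of 0.1 to 0.6 rad.
- lever (a joint): The vice's sprung lever: 0 = up, its arm rising at 0.5 rad towards the vice's -y; grows as the pad is pressed down, stop at 0.60. It springs back if let go before about 0.36 rad; past that it goes over its detent and stays down by itself at about 0.5 (then nearly level), holding the jaw closed on the stud block. A spring strut beside it resists with up to about 7 N at the pad, less and less towards 0.36; about 2 N upwards at the pad would undo it.
- lever_pad (a point): Middle of the top face of the lever's black rubber pad (34 mm across x 40 mm along the arm, 10 mm thick), 110 mm from the hinge axis along the arm and 9 mm above the arm's centre line. Starts about 104 mm above the table, about 50 mm when down.
- jaw: The vice's moving jaw, grey block 56 x 22 x 30 mm; it is moved by the lever (about 4 to 5 mm) against the stud block.
- stud: Stud block, a loose dark steel block 56 x 53 x 52 mm (0.8 kg) standing on the vice plate between jaw and stop with 4 mm of play, its axes along the vice's. Origin at the centre of its underside, about 12 mm above the table. On top an uneven crest: a round bar of 24 mm diameter along its x (the crown, highest) and a thinner parallel bead 18 mm to its -y side, its top 18 mm below the crown's.
- crown (a point): Top of the stud's crown at mid-length, 82 mm above the stud block's underside (about 94 mm above the table).
- gauge: Pendulum angle gauge (about 0.22 kg), stands upright on the table: aluminium foot 30 x 110 x 12 mm (its x, y, z), a white dial disc of 120 mm diameter in its y-z plane (centre 78 mm above the underside, 6 mm thick, face towards its +x), and on top a flat aluminium tang to hold it by, 14 mm thick in x, 32 mm wide in y, from 131 to 187 mm above the underside. Disc top at 138 mm. Origin at the centre of the underside. Dial face looks away from the robot (yaw 0.1 to 0.75 rad).
- pointer (a joint): The swinging pointer: plain straight bar with a round bob, hangs freely from the dial centre by gravity and swings for about a second. Angle about the gauge's +x axis relative to the gauge; 0 = towards the middle of the foot (gauge upright). Tilting the gauge by +a about its own x makes it read -a.
- index (a joint): The mark: a thin hand on the same axis that ends in a square tooth 8 x 8 mm near the rim of the dial, stiff, stays where it is set on the gauge, between 0.14 and 0.36 rad about the gauge's +x (towards the gauge's +y end of the foot). The pointer is on the mark when both joints read the same, that is with the gauge's +y end lowered by that angle.
- pointer_tip (a point): Tip of the pointer, 50 mm from its pivot.
- index_mark (a point): The mark itself, at the inner edge of the tooth, 50 mm from the pivot and in the pointer's plane.
- screwdriver: Bystander, to be left alone: a screwdriver lying on the table.
- mug: Bystander, to be left alone: white mug, 76 mm wide, 90 mm high.
- carton: Bystander, to be left alone: small cardboard carton 90 x 130 x 45 mm.
- tape: Bystander, to be left alone: grey tape ring, 84 mm across, 24 mm high.
- profile: Bystander, to be left alone: aluminium profile offcut 40 x 120 x 40 mm.
- wrench: Bystander, to be left alone: a wrench lying on the table.
- meter: Bystander, to be left alone: hand-held multimeter 80 x 150 x 42 mm.
Mind the look-alikes: they are no part of the job. There is more than one size of the gauge; the job needs the largest.

How it is judged:
On the way, in this order (a step that is already met when the one before it is completed fails the run):
1. the lever stays down by itself, untouched, with the jaw pressing on the stud block (value of joint lever above 0.4 rad and contact force between jaw and stud above 2 N and contact force between each of the arm, the fingers and vice below 0.2 N), for 0.3 s.
2. the held gauge rests with the middle of its foot on the stud's crown (contact force between gauge and stud above 0.5 N and contact force between the fingers and gauge above 2 N and height (world z) of gauge above 0.06 m and contact force between gauge and vice below 0.2 N and y of crown in the frame of gauge between -0.035 and 0.035 m and z of crown in the frame of gauge above -0.006 m), for 0.2 s.
At the end, for the whole second after the job is handed in: Lever down (over 0.40 rad), jaw pressing on the stud; gauge held (over 2 N), foot pressing on the stud (over 0.5 N), crown within 35 mm of the foot's middle, gauge above 60 mm and off the vice; dial upright within 0.2 rad; pointer tip within 4 mm of the mark, under 0.3 rad/s; gauge still (all of step 2 and value of joint lever above 0.4 rad and contact force between jaw and stud above 2 N and distance between pointer_tip and index_mark below 0.004 m and velocity of joint pointer between -0.3 and 0.3 rad/s and linear speed of gauge below 0.02 m/s and angle between gauge's own x axis and vertical between 1.37 and 1.77 rad); the arm keeps its last pose, push and grip.
It fails at once if a bystander was moved by more than 25 mm (distance of any of screwdriver, mug, carton, tape, profile, wrench, meter from where it was at the start of the episode above 0.025 m).
It also fails if it takes over 54 s, if anything falls off the work surface, if the arm or the gripper's body presses on something with over 40 N, if the wrist force passes 120 N, or if a joint passes its speed limit or range.

### The arm

A 7-joint arm with a two-finger parallel gripper is mounted at the origin on the work surface. World frame = base frame: x ahead of the robot, y to its left, z up, the work surface at z = 0. Lengths are in m, angles in rad, forces in N, time in s.
With the tool pointing down it reaches from about 0.35 to 0.9 m from the base axis. Payload 8.1 kg.
Tool frame: the origin (TCP) lies at the centre of the arm's flange, where the gripper is bolted on; the fingertips stand 178 mm ahead of it and the grasp point (between the pads) lies 159 mm ahead of it; z points along the fingers, y is the direction in which the jaws open and shut (so a half turn about z gives the same grasp; the last joint's range is limited). The gripper opens to 92 mm and grips with 3 to 60 N. Pads are 19 mm wide; open, the fingers measure 130 mm over their backs; the gripper's body (75 mm by 190 mm) begins 47 mm behind the grasp point.
Start: joints at [1.244, 0.434, 0.025, 1.573, -0.012, 1.134, -0.075], TCP at [0.139, -0.609, 0.405] pointing down, gripper open.
Joint ranges: [-2.62, 2.62], [-0.44, 2.09], [-1.27, 1.32], [0.08, 2.57], [-1.32, 4.46], [0.12, 2], [-2.74, 2.74]. Speed limits (rad/s): [2.22, 2.22, 3.01, 3.01, 3.14, 3.14, 3.14].

### API

Orientations are given as a rotation vector (axis times angle).
In Python, from cell import arm, get_image, camera_model gives the robot as it stands. The module is installed in compiled form; this text tells all that it offers.
- The arm moves only by the shell command python3 -m pendant 'ROWS' [FORCE]. ROWS is JSON, a list that holds one entry, the list of rows, each a list of 7 numbers: the shift along the tool's x, y, z in mm, then the turn, a rotation vector about the tool's x, y, z in rad, then the closure, from -1 (fully open) to 1 (shut). In form: [[[x, y, z, rx, ry, rz, hand], ...]]. A call has 1 to 20 rows; each row is the pose to reach, as a shift and turn from the pose commanded when the call began, along the tool's axes at that moment; what a row does not reach only later rows make up. A row lasts 1/8 s, in which the tool goes at most 62.5 mm and 10.7 degrees, less where a joint would pass 70% of its speed; a pose out of reach is approached as far as the arm can. A call with a gripper value outside its range is refused whole. The fingers move at their own pace and stop on an object; FORCE is the grip in N (left out, the last holds). Time passes only in rows, so rows that repeat a pose let the fingers close. It gives the time, the measured TCP pose, the force and the opening at its end, in the units of the state.
- arm.observe(): the state, without advancing time (a new reading comes with each control period).
- get_image(name): name is "scene" or "top"; returns the picture (400x640x3 uint8, red, green, blue); there is no depth.
- camera_model(name): a dict with "fx", "fy", "cx", "cy" (pixels), "k1" (the pictures are not rectified: a ray, as slopes to the right and down, at radius r is drawn at 1 + k1 r^2 times it, then the intrinsics apply), "position" and "orientation" of the camera in the world. Camera axes: x right, y down, z forward; pixel columns grow to the right and rows downward; lengths in m; the calibration is good to about 2 mm. A picture is of the moment at which its call begins. camera_model takes no time and is no camera call.
- arm.sign_off(): hands the job in, once; it reports no verdict.
The state is a dict: "clock": time; "joints": joint angles; "dq": joint speeds; "joint_efforts": joint torques, N m; "position": TCP position; "ee_rot": TCP orientation; "force": force on the tool from outside, world axes, zero at the start; "ft_torque": the same for the moment, N m; "width": opening from 0.0 (shut) to 1.0 (fully open).
Only numpy, scipy, OpenCV 4.12 (cv2) and the standard library are available. Lean on these libraries where they do the work, as an engineer would, in place of code of your own. Each camera call takes 0.05 s, during which the arm holds its last target.

## Working session

There is one attempt and no reset: what is moved stays moved. The work goes in short steps, Python scripts to look and compute and a shell command to move; the robot and the scene stay as the last step left them, time stands still between calls to the robot, and variables do not carry over. Pictures are saved under pics/ and viewed, and the job is handed in when it is done.

```bash
mkdir -p pics
python3 - <<'E'
from cell import arm,get_image,camera_model
import cv2
s=arm.observe();print(s)
for n in("scene","top"):
    im=get_image(n);cv2.imwrite(f"pics/{n}0.png",im[:,:,::-1]);print(n,camera_model(n))
E
```

```text
{'clock': 0.0, 'joints': array([ 1.24439988,  0.43522267,  0.0249602 ,  1.5740954 , -0.01158757,
        1.13395447, -0.07509674]), 'dq': array([ 1.28534032e-03, -1.33685075e-03, -8.46565366e-04, -1.06665719e-04,
       -9.62387692e-06, -7.58313876e-04,  1.83870079e-04]), 'joint_efforts': array([-7.70079059e-04, -6.67854953e+01,  9.83990729e-01, -3.14466476e+01,
       -6.06498937e-02,  4.29469091e-02,  1.56962637e-04]), 'position': array([ 0.13863209, -0.60920134,  0.40394544]), 'ee_rot': array([-3.12046059e+00, -3.50560201e-01,  4.95458017e-04]), 'force': array([ 0.8408291 ,  0.09000909, -0.48520041]), 'ft_torque': array([ 0.02765695, -0.04558133,  0.04258998]), 'width': 1.0049205525201506}
scene {'fx': 495.01165847318464, 'fy': 495.01165847318464, 'cx': 321.0337258800445, 'cy': 202.33247162314697, 'k1': -0.15035701582063735, 'position': array([1.25290835, 0.10459212, 1.02649086]), 'orientation': array([-1.75781069, -1.96061366,  0.66710561])}
top {'fx': 365.9492827457301, 'fy': 365.9492827457301, 'cx': 320.30494862046834, 'cy': 200.37013175078965, 'k1': 0.006388182711319907, 'position': array([0.40653926, 0.00174172, 1.09673655]), 'orientation': array([-2.09641453,  2.15927396, -0.13507161])}
```

View pics/scene0.png

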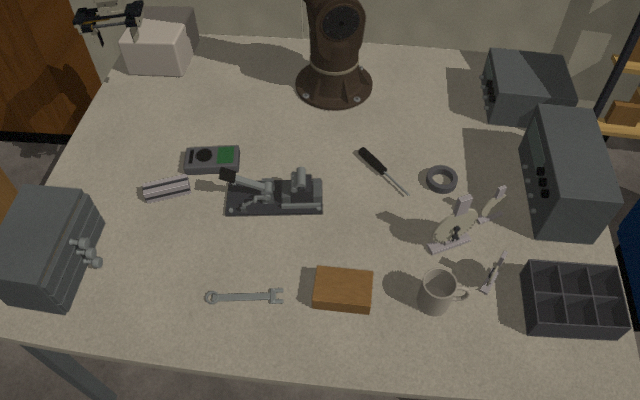

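View pics/top0.png

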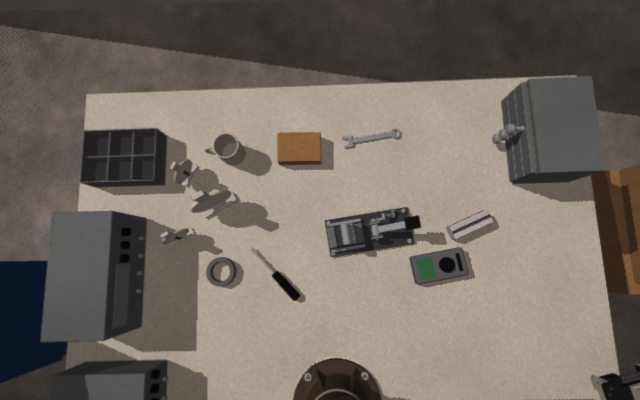

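Gauge candidates in the top view are (213,203), (180,235) and (185,172); in the scene view they are (455,225), (492,205) and (492,275). The one at (213,203) looks largest. The vice is at top (370,232), with its pad at (412,223). I'll check both in close crops.

Run:
```python
import cv2,numpy as np
s=cv2.imread("pics/scene0.png");t=cv2.imread("pics/top0.png")
def c(im,x,y,w,h,f,n):
    cv2.imwrite(n,cv2.resize(im[y:y+h,x:x+w],None,fx=f,fy=f,interpolation=cv2.INTER_CUBIC))
c(s,400,170,130,130,6*0.75,"pics/c_sg.png")
c(t,150,150,130,100,6,"pics/c_tg.png")
c(s,210,150,130,75,6,"pics/c_sv.png")
c(t,310,190,130,75,6,"pics/c_tv.png")
```

```text
(no output)
```

View pics/c_sg.png

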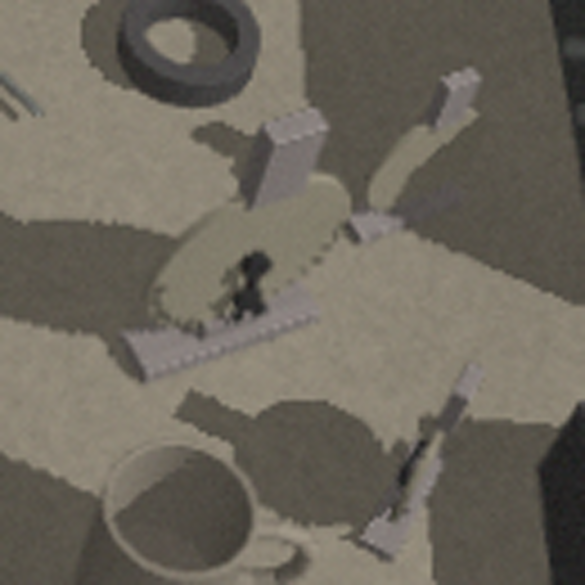

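View pics/c_tg.png

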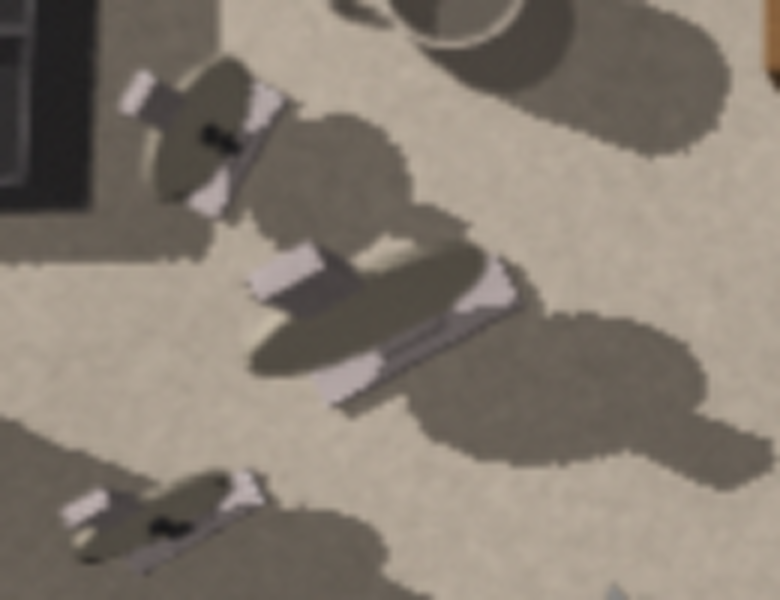

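View pics/c_sv.png

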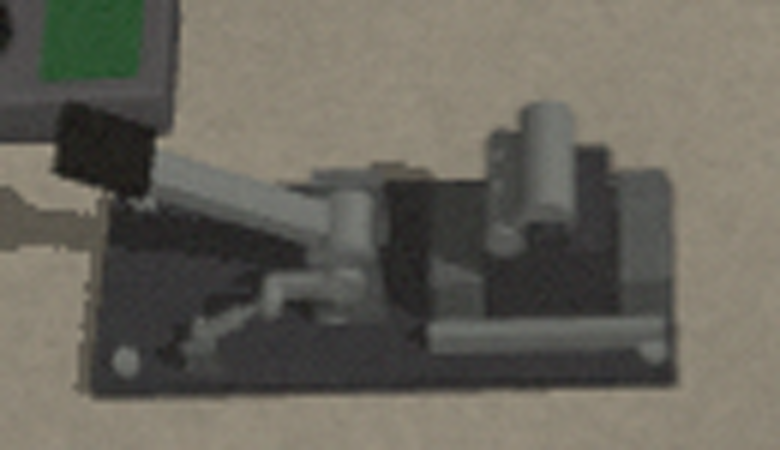

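View pics/c_tv.png

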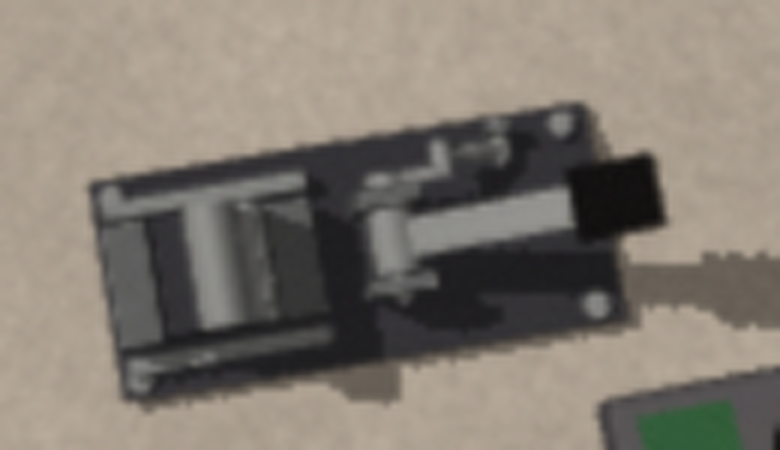

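```bash
cat > h.py <<'E'
import numpy as np,cv2
from scipy.optimize import least_squares
from scipy.spatial.transform import Rotation as R
from cell import arm,get_image,camera_model
C={n:camera_model(n) for n in("scene","top")}
def proj(n,P):
    c=C[n];p=(np.atleast_2d(P)-c["position"])@R.from_rotvec(c["orientation"]).as_matrix()
    s=p[:,:2]/p[:,2:];r2=(s**2).sum(1,keepdims=True);s=s*(1+c["k1"]*r2)
    return s*[c["fx"],c["fy"]]+[c["cx"],c["cy"]]
def pose(q,L,z=0):
    x,y,a=q[:3];L=np.atleast_2d(L);c,s=np.cos(a),np.sin(a)
    return np.c_[x+c*L[:,0]-s*L[:,1],y+s*L[:,0]+c*L[:,1],L[:,2]+z]
def fit(obs,q0):
    f=lambda q:np.concatenate([(proj(n,pose(q,L))-np.array(uv)).ravel() for n,L,uv in obs])
    r=least_squares(f,q0,loss="soft_l1");print("pose",r.x.round(4),"res",np.round(f(r.x).reshape(-1,2),1).tolist());return r.x
E
python3 - <<'E'
from h import *
T=lambda l,o,f:(np.array(l)/f+o)
m=.001
# vice
q=fit([("top",np.array([[-55,110,12],[55,110,12],[55,-140,12],[-55,-140,12]])*m,T([(125,403),(92,183),(590,103),(628,325)],(310,190),6)),
 ("scene",np.array([[55,-140,0],[55,110,0]])*m,T([(92,396),(676,384)],(210,150),6))],[.5,0,.15])
lp=lambda th:np.array([0,-30-110*np.cos(th)+9*-np.sin(th)*-1*0-9*np.sin(th)*0,44+110*np.sin(th)+9*np.cos(th)])*m
pad=np.array([[0,-30-110*np.cos(.5)+9*np.sin(.5),44+110*np.sin(.5)+9*np.cos(.5)]])*m
print("pad",pose(q,pad),proj("top",pose(q,pad)),proj("scene",pose(q,pad)))
g=fit([("top",np.array([[-7,16,187],[-7,-16,187],[7,-16,187],[7,16,187]])*m,T([(262,300),(325,262),(310,243),(248,280)],(150,150),6)),
 ("top",np.array([[-15,55,12],[-15,-55,12],[15,-55,12]])*m,T([(337,405),(520,297),(497,255)],(150,150),6)),
 ("scene",np.array([[15,55,0],[15,55,12],[15,-55,12]])*m,T([(318,318),(318,306),(145,370)][::-1] if 0 else [(318,318),(318,306),(143,366)],(400,170),4.5)),
 ("scene",np.array([[7,16,187],[7,-16,187],[-7,16,187]])*m,T([(320,140),(267,140),(327,120)],(400,170),4.5))],[.5,.3,.5])
E
```

```text
pose [ 0.4745 -0.0975  0.1289] res [[-0.3, 0.4], [-0.7, 0.0], [-0.6, 0.1], [0.3, -0.1], [-0.5, -0.1], [-0.7, 0.3]]
pad [[ 0.49024557 -0.21867556  0.10463505]] [[412.20072009 223.62407999]] [[227.39573537 172.99782041]]
pose [0.5718 0.337  0.4797] res [[-0.3, 0.7], [0.4, 0.9], [0.5, -0.6], [-0.4, -0.7], [-1.5, 0.6], [0.4, 0.9], [-0.2, -0.6], [-1.2, 0.9], [-0.1, 0.9], [0.0, 1.8], [1.2, -3.5], [0.5, 0.8], [-3.7, -3.8]]
```

```bash
cat >> h.py <<'E'
def box(x0,x1,y0,y1,z0,z1):
    v=np.array([[x,y,z] for x in(x0,x1) for y in(y0,y1) for z in(z0,z1)])*.001
    e=[(i,i^b) for i in range(8) for b in(1,2,4) if i<i^b];return v,e
def draw(im,n,q,boxes,col,o,f):
    for v,e in boxes:
        p=(proj(n,pose(q,v))+.5-o)*f
        for a,b in e: cv2.line(im,tuple(p[a].astype(int).tolist()),tuple(p[b].astype(int).tolist()),col,1)
GB=[box(-15,15,-55,55,0,12),box(-7,7,-16,16,131,187)]
E
python3 - <<'E'
from h import *
im0=cv2.imread("pics/scene0.png");t0=cv2.imread("pics/top0.png")
def go(n,im,x,y,w,h,f,name):
    c=cv2.resize(im[y:y+h,x:x+w],None,fx=f,fy=f,interpolation=cv2.INTER_CUBIC)
    draw(c,n,[.5718,.337,.4797],GB,(0,0,255),np.array([x,y]),f);return c
a=go("scene",im0,420,180,80,80,5,0);b=go("top",t0,180,180,80,80,5,0)
cv2.imwrite("pics/ov.png",np.hstack([a,b]))
E
```

```text
(no output)
```

View pics/ov.png

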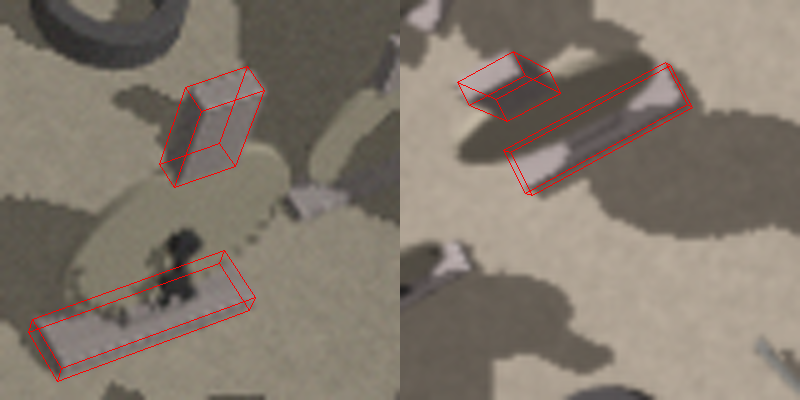

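The overlay (scene 455,225; top 213,203) matches the 110 mm foot and 187 mm height, so this is the largest gauge. The vice fit is good to under 1 px. Next I'll work out the approach to the lever pad.

```bash
cat >> h.py <<'E'
V=np.array([.4745,-.0975,.1289])
def down(yaw): # tool z down, tool x at yaw, tool y = -(dir yaw+90)
    c,s=np.cos(yaw),np.sin(yaw);return np.array([[c,s,0],[s,-c,0],[0,0,-1.]])
def row(p,Rt,p0=None,R0=None):
    s=arm.observe()
    if p0 is None:p0=s["position"]
    if R0 is None:R0=R.from_rotvec(s["ee_rot"]).as_matrix()
    d=R0.T@(np.array(p)-p0);w=R.from_matrix(R0.T@Rt).as_rotvec()
    print((d*1000).round(1).tolist(),w.round(4).tolist())
E
python3 - <<'E'
from h import *
for y,z in((-128,.15),(-129,.100),(-140,.045)):
    p=pose(V,[[0,y*.001,z+.178]])[0];print(p.round(4));row(p,down(V[2]))
E
```

```text
[ 0.491  -0.2244  0.328 ]
[428.9, -296.9, 76.4] [-0.0014, 0.0002, 0.0949]
[ 0.4911 -0.2254  0.278 ]
[428.8, -295.8, 126.4] [-0.0014, 0.0002, 0.0949]
[ 0.4925 -0.2363  0.223 ]
[427.8, -284.8, 181.4] [-0.0014, 0.0002, 0.0949]
```

```bash
python3 -m pendant '[[[429,-297,20,0,0,0.095,1],[429,-297,60,0,0,0.095,1],[429,-297,76,0,0,0.095,1],[429,-297,76,0,0,0.095,1],[429,-297,76,0,0,0.095,1],[429,-297,76,0,0,0.095,1],[429,-297,76,0,0,0.095,1],[429,-297,76,0,0,0.095,1],[429,-297,76,0,0,0.095,1],[429,-297,76,0,0,0.095,1],[429,-297,76,0,0,0.095,1],[429,-297,76,0,0,0.095,1],[429,-297,76,0,0,0.095,1],[429,-297,76,0,0,0.095,1]]]'
python3 - <<'E'
from h import *
im=np.hstack([cv2.resize(get_image(n)[130:280,x:x+150],None,fx=2.6,fy=2.6) for n,x in(("scene",180),("top",310))]);cv2.imwrite("pics/l1.png",im[:,:,::-1])
for y,z in((-130,.100),(-140,.050),(-141,.045)):
    row(pose(V,[[0,y*.001,z+.178]])[0],down(V[2]))
E
```

```text
clock: 1.85
position: [0.4908, -0.2251, 0.3289]
ee_rot: [3.135, 0.201, 0.0]
force: [0.1, 1.2, 0.8]
width: 0.004
[0.0, 1.5, 50.8] [0.0001, -0.0001, -0.0007]
[0.1, 11.5, 100.8] [0.0001, -0.0001, -0.0007]
[0.1, 12.5, 105.8] [0.0001, -0.0001, -0.0007]
```

View pics/l1.png

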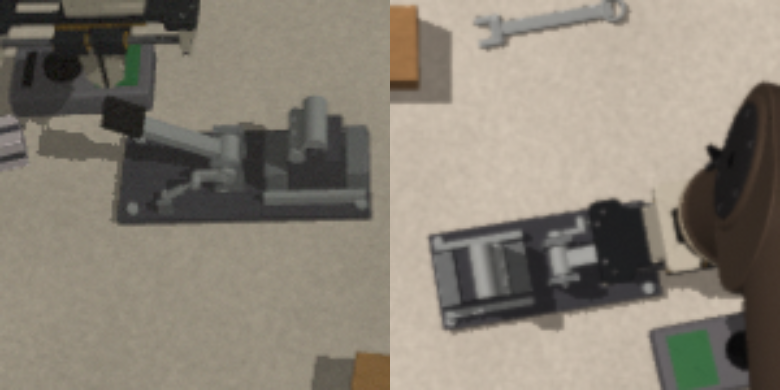

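The closed fingers are above the pad: the fingertip is at about scene (220,160) and the pad at (227,175). Pressing now.

```bash
python3 -m pendant '[[[0,1,30,0,0,0,1],[0,2,48,0,0,0,1],[0,3,58,0,0,0,1],[0,5,68,0,0,0,1],[0,7,78,0,0,0,1],[0,9,86,0,0,0,1],[0,10,94,0,0,0,1],[0,11,100,0,0,0,1],[0,11,100,0,0,0,1]]]'
python3 - <<'E'
from h import *
im=np.hstack([cv2.resize(get_image(n)[130:280,x:x+150],None,fx=2.6,fy=2.6) for n,x in(("scene",180),("top",310))]);cv2.imwrite("pics/l2.png",im[:,:,::-1])
E
```

```text
clock: 3.08
position: [0.4924, -0.2354, 0.2284]
ee_rot: [-3.135, -0.202, 0.001]
force: [-1.5, 1.6, 2.2]
width: 0.004
```

View pics/l2.png

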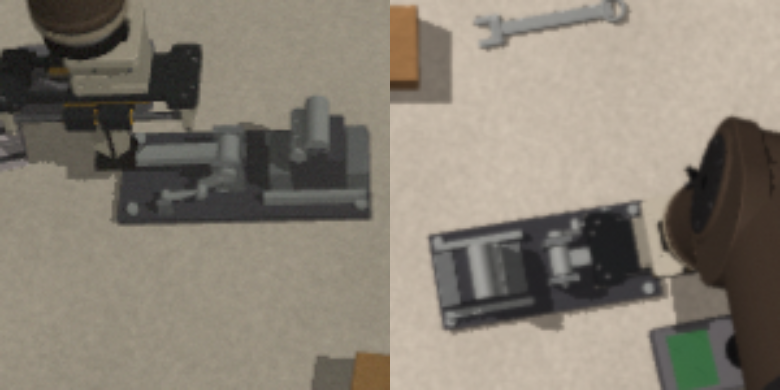

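The lever arm is now nearly level (scene about (250,188)). I'll push a little deeper and then release.

```bash
python3 -m pendant '[[[0,0,3,0,0,0,1],[0,0,4,0,0,0,1],[0,0,4,0,0,0,1]]]'; python3 -m pendant '[[[0,0,-10,0,0,0,1],[0,0,-60,0,0,0,0],[0,0,-120,0,0,0,-1],[0,0,-140,0,0,0,-1],[0,0,-140,0,0,0,-1],[0,0,-140,0,0,0,-1]]]'
python3 - <<'E'
from h import *
im=np.hstack([cv2.resize(get_image(n)[130:280,x:x+150],None,fx=2.6,fy=2.6) for n,x in(("scene",180),("top",310))]);cv2.imwrite("pics/l3.png",im[:,:,::-1])
E
```

```text
clock: 3.55
position: [0.4926, -0.2356, 0.225]
ee_rot: [3.135, 0.202, 0.001]
force: [-2.0, 0.5, 5.9]
width: 0.004
clock: 4.3
position: [0.4921, -0.2355, 0.364]
ee_rot: [-3.135, -0.202, 0.002]
force: [0.8, 0.6, -0.4]
width: 0.498
```

View pics/l3.png

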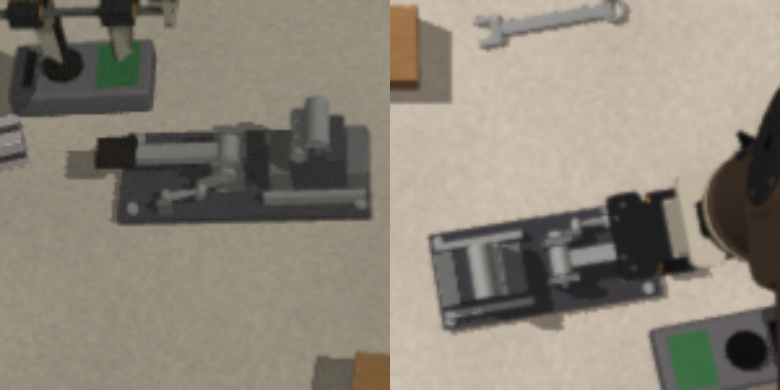

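The lever holds itself down: its pad is at scene (225,189) and the arm is level. Next I'll carry the open gripper above the gauge tang.

Run:
```python
from h import *
row([.5718,.337,.42],down(.4797))
```

```text
[152.4, -557.6, -56.3] [-0.0015, 0.0019, -0.351]
```

```bash
python3 -m pendant '[[[0,-40,-56,0,0,0,-1],[152,-557,-56,0,0,-0.351,-1],[152,-557,-56,0,0,-0.351,-1],[152,-557,-56,0,0,-0.351,-1],[152,-557,-56,0,0,-0.351,-1],[152,-557,-56,0,0,-0.351,-1],[152,-557,-56,0,0,-0.351,-1],[152,-557,-56,0,0,-0.351,-1],[152,-557,-56,0,0,-0.351,-1],[152,-557,-56,0,0,-0.351,-1],[152,-557,-56,0,0,-0.351,-1],[152,-557,-56,0,0,-0.351,-1],[152,-557,-56,0,0,-0.351,-1],[152,-557,-56,0,0,-0.351,-1]]]'
python3 - <<'E'
from h import *
print(arm.observe()["joints"].round(2))
s=get_image("scene");t=get_image("top")
cv2.imwrite("pics/g1s.png",s[:,:,::-1]);cv2.imwrite("pics/g1t.png",t[:,:,::-1])
cv2.imwrite("pics/g1.png",np.hstack([cv2.resize(s[100:280,380:560],None,fx=2.2,fy=2.2),cv2.resize(t[130:310,130:310],None,fx=2.2,fy=2.2)])[:,:,::-1])
cv2.imwrite("pics/v1.png",np.hstack([cv2.resize(s[150:225,210:330],None,fx=3.3,fy=3.3),cv2.resize(t[195:270,310:430],None,fx=3.3,fy=3.3)])[:,:,::-1])
row([.5718,.337,.324],down(.4797))
E
```

```text
clock: 6.15
position: [0.5721, 0.3351, 0.4208]
ee_rot: [3.052, 0.744, 0.0]
force: [-0.2, 0.6, -0.3]
width: 0.998
[-0.37  0.52 -0.39  1.42  0.2   1.24 -1.87]
[0.5, -1.4, 96.9] [0.0003, -0.0003, -0.0011]
```

View pics/g1.png

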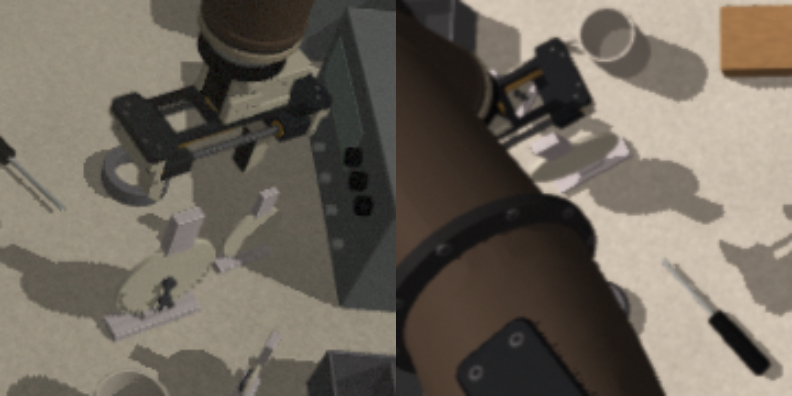

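View pics/v1.png

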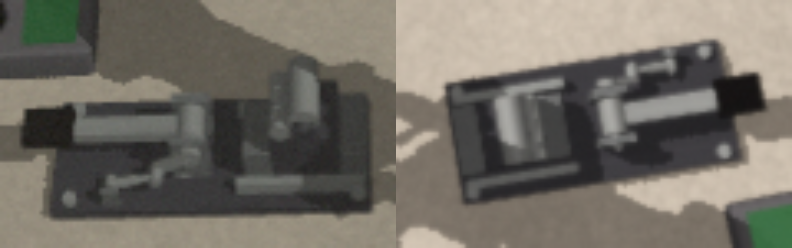

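Run:
```python
from h import *
out=[]
for n,f,x,y in(("scene","pics/g1s.png",265,155),("top","pics/g1t.png",320,200)):
    im=cv2.imread(f);w,h=60,60;c=cv2.resize(im[y:y+h,x:x+w],None,fx=6.6,fy=6.6,interpolation=cv2.INTER_CUBIC)
    c=cv2.convertScaleAbs(c,alpha=1.6)
    yc=55;b=[(np.array([[-28,yc+12*np.cos(t),82+12*np.sin(t)],[28,yc+12*np.cos(t),82+12*np.sin(t)]])*.001,[(0,1)]) for t in np.linspace(0,np.pi,7)]
    b.append(box(-28,28,yc-26.5,yc+26.5,12,64))
    draw(c,n,V,b,(0,0,255),np.array([x,y]),6.6);out.append(c)
cv2.imwrite("pics/cr.png",np.hstack(out))
```

```text
(no output)
```

View pics/cr.png

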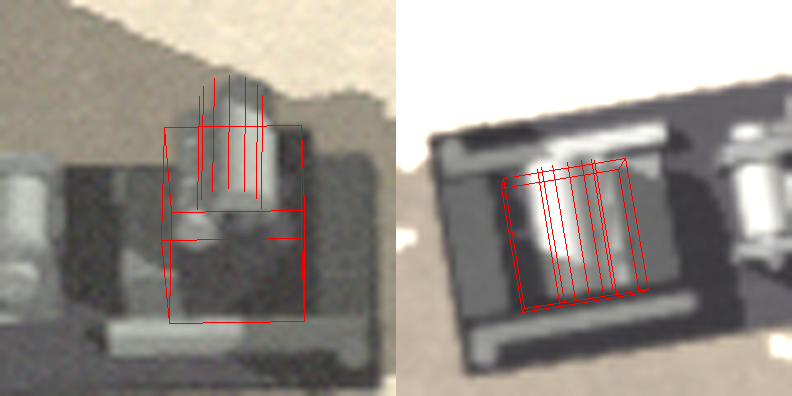

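Run:
```python
from h import *
out=[]
for n,f,x,y in(("scene","pics/g1s.png",265,155),("top","pics/g1t.png",320,200)):
    im=cv2.imread(f);w,h=60,60;c=cv2.resize(im[y:y+h,x:x+w],None,fx=6.6,fy=6.6,interpolation=cv2.INTER_CUBIC)
    c=cv2.convertScaleAbs(c,alpha=1.6)
    yc=63;b=[(np.array([[-28,yc+12*np.cos(t),82+12*np.sin(t)],[28,yc+12*np.cos(t),82+12*np.sin(t)]])*.001,[(0,1)]) for t in np.linspace(0,np.pi,7)]
    draw(c,n,V,b,(0,0,255),np.array([x,y]),6.6);out.append(c)
cv2.imwrite("pics/cr2.png",np.hstack(out))
```

```text
(no output)
```

View pics/cr2.png

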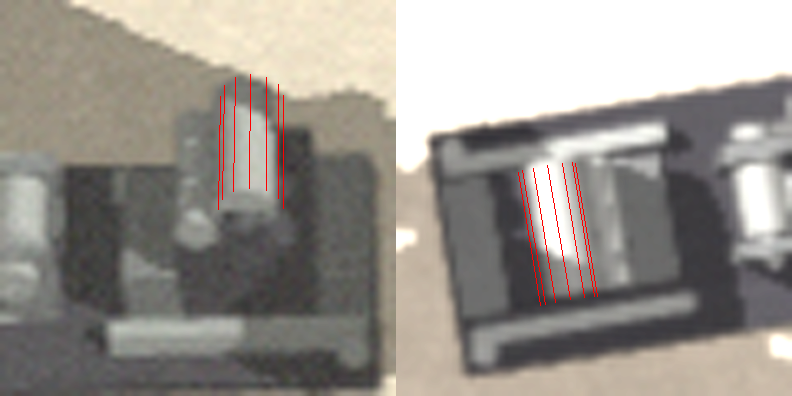

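The crown fits at vice-local y≈62.5 mm (scene about (303,176), top about (404,235)). Lowering onto the tang and gripping.

```bash
python3 -m pendant '[[[0,-1.5,30,0,0,0,-1],[0,-1.5,70,0,0,0,-1],[0,-1.5,97,0,0,0,-1],[0,-1.5,97,0,0,0,-1]]]'; python3 -m pendant '[[[0,0,0,0,0,0,1],[0,0,0,0,0,0,1],[0,0,0,0,0,0,1],[0,0,0,0,0,0,1],[0,0,0,0,0,0,1],[0,0,0,0,0,0,1],[0,0,0,0,0,0,1]]]' 40
python3 - <<'E'
from h import *
s=get_image("scene");t=get_image("top")
cv2.imwrite("pics/g2.png",np.hstack([cv2.resize(s[130:260,400:530],None,fx=3,fy=3),cv2.resize(t[130:260,150:280],None,fx=3,fy=3)])[:,:,::-1])
E
```

```text
clock: 6.75
position: [0.5706, 0.3368, 0.3218]
ee_rot: [3.05, 0.746, -0.006]
force: [-0.3, -0.3, 0.2]
width: 1.002
clock: 7.62
position: [0.5709, 0.3377, 0.3235]
ee_rot: [3.052, 0.747, -0.001]
force: [-1.0, 1.1, 1.6]
width: 0.347
```

View pics/g2.png

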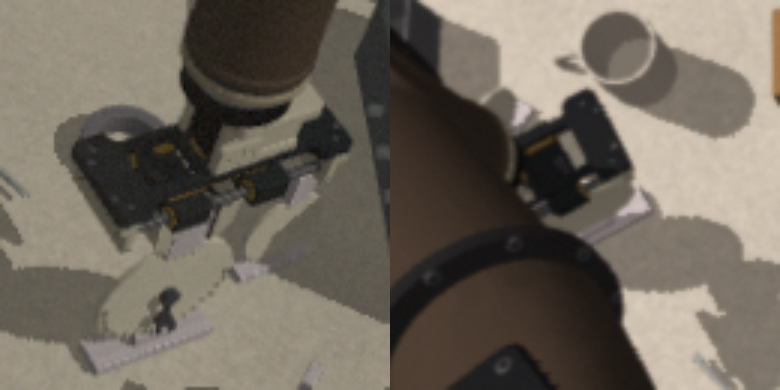

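Opening 0.347×92 = 32 mm, so the tang is gripped. The scene crop shows the fingers around it at about (455,210). Lifting and carrying it over the crown.

Run:
```python
from h import *
c=pose(V,[[0,.0625,.094]])[0];print(c)
row([c[0],c[1],.4525],down(V[2]))
```

```text
[ 0.46646604 -0.03551851  0.094     ]
[-265.0, 282.8, -128.9] [0.0001, 0.0004, 0.3509]
```

```bash
python3 -m pendant '[[[0,0,-40,0,0,0,1],[0,0,-90,0,0,0,1],[-20,20,-129,0,0,0,1],[-60,64,-129,0,0,0.08,1],[-100,107,-129,0,0,0.14,1],[-140,150,-129,0,0,0.2,1],[-180,192,-129,0,0,0.25,1],[-220,235,-129,0,0,0.3,1],[-250,268,-129,0,0,0.33,1],[-265,283,-129,0,0,0.351,1],[-265,283,-129,0,0,0.351,1],[-265,283,-129,0,0,0.351,1],[-265,283,-129,0,0,0.351,1]]]'
python3 - <<'E'
from h import *
print(arm.observe()["joints"].round(2))
s=get_image("scene");t=get_image("top")
cv2.imwrite("pics/p1s.png",s[:,:,::-1])
cv2.imwrite("pics/p1.png",np.hstack([cv2.resize(s[60:220,220:380],None,fx=2.5,fy=2.5),cv2.resize(t[150:310,270:430],None,fx=2.5,fy=2.5)])[:,:,::-1])
c=pose(V,[[0,.0625,.094]])[0];row([c[0],c[1],.4215],down(V[2]))
E
```

```text
clock: 9.35
position: [0.4669, -0.0342, 0.4526]
ee_rot: [-3.134, -0.206, 0.0]
force: [0.2, 0.0, -2.6]
width: 0.347
[ 0.17  0.15 -0.24  1.85  0.04  1.14 -1.52]
[-0.5, 0.8, 31.1] [-0.0003, 0.0001, 0.0018]
```

View pics/p1.png

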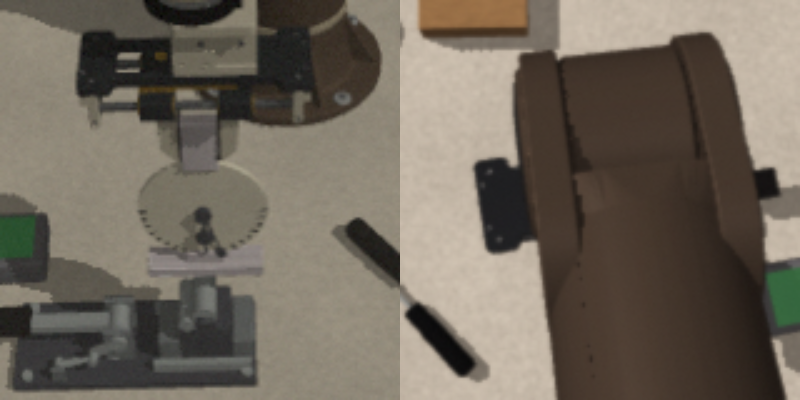

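Run:
```python
from h import *
im=cv2.imread("pics/p1s.png")
cv2.imwrite("pics/d1.png",cv2.convertScaleAbs(cv2.resize(im[120:172,270:334],None,fx=11,fy=11,interpolation=cv2.INTER_CUBIC),alpha=1.3))
G=lambda L:pose([.4669,-.0342,V[2]],np.array(L)*.001,.129)
print(proj("scene",G([[6,0,78],[6,50*np.sin(.14),78-50*np.cos(.14)],[6,50*np.sin(.36),78-50*np.cos(.36)],[6,0,28],[15,0,0]]))-[270,120])
```

```text
[[31.00363777 24.45476324]
 [34.73031373 38.96037329]
 [39.19318744 38.10482393]
 [31.79217675 39.15329133]
 [32.19199849 49.78638519]]
```

View pics/d1.png

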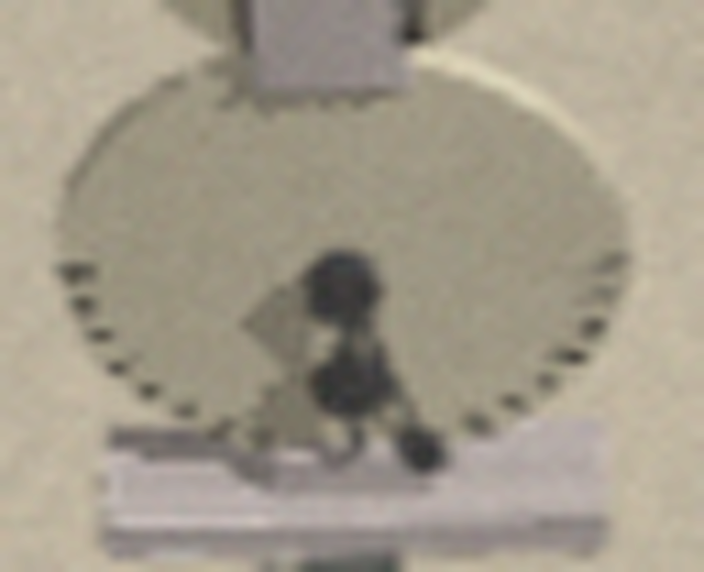

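The picture shows the pivot at scene (301,146), the bob at (302,155) and the tooth at (308,160), so the mark is at roughly 0.28 rad. Lowering the foot upright onto the crown.

```bash
python3 -m pendant '[[[-0.5,1,15,0,0,0,1],[-0.5,1,26,0,0,0,1],[-0.5,1,32,0,0,0,1],[-0.5,1,34,0,0,0,1],[-0.5,1,34,0,0,0,1]]]'
```

```text
clock: 10.07
position: [0.4663, -0.0368, 0.4187]
ee_rot: [3.135, 0.202, 0.0]
force: [-0.2, 0.6, -2.4]
width: 0.343
```

```bash
python3 -m pendant '[[[0,0,1,0,0,0,1],[0,0,2,0,0,0,1],[0,0,2,0,0,0,1],[0,0,2,0,0,0,1]]]'
```

```text
clock: 10.58
position: [0.4664, -0.0367, 0.4172]
ee_rot: [3.135, 0.202, 0.001]
force: [0.1, -0.4, 3.2]
width: 0.345
```

Contact made: fz went from −2.5 to +3.2 N. Next I'll work out the rolling path for the rocking.

Run:
```python
import numpy as np
for a in np.arange(.035,.30,.035):
    n=np.array([np.sin(a),np.cos(a)]);t=np.array([np.cos(a),-np.sin(a)])
    d=12*n-12*a*t+323.5*n-[0,335.5];print(a.round(3),[0,round(-d[0],1),round(-d[1],1)],round(-a,3))
```

```text
0.035 [0, np.float64(-11.3), np.float64(0.2)] -0.035
0.07 [0, np.float64(-22.6), np.float64(0.8)] -0.07
0.105 [0, np.float64(-33.9), np.float64(1.7)] -0.105
0.14 [0, np.float64(-45.2), np.float64(3.0)] -0.14
0.175 [0, np.float64(-56.3), np.float64(4.8)] -0.175
0.21 [0, np.float64(-67.5), np.float64(6.8)] -0.21
0.245 [0, np.float64(-78.5), np.float64(9.3)] -0.245
0.28 [0, np.float64(-89.5), np.float64(12.1)] -0.28
```

```bash
python3 -m pendant '[[[0,0,0,0,0,0,1],[0,-5.6,0.1,-0.0175,0,0,1],[0,-11.3,0.2,-0.035,0,0,1],[0,-17,0.5,-0.0525,0,0,1],[0,-22.6,0.8,-0.07,0,0,1],[0,-28.3,1.2,-0.0875,0,0,1],[0,-33.9,1.7,-0.105,0,0,1],[0,-39.6,2.3,-0.1225,0,0,1],[0,-45.2,3,-0.14,0,0,1],[0,-45.2,3,-0.14,0,0,1],[0,-45.2,3,-0.14,0,0,1]]]'
```

```text
clock: 11.95
position: [0.4606, 0.0082, 0.414]
ee_rot: [2.996, 0.193, 0.015]
force: [-1.5, 1.3, 4.8]
width: 0.345
```

```bash
python3 -m pendant '[[[0,-5.6,0.1,-0.0175,0,0,1],[0,-11.3,0.2,-0.035,0,0,1],[0,-17,0.5,-0.0525,0,0,1],[0,-22.6,0.8,-0.07,0,0,1],[0,-28.3,1.2,-0.0875,0,0,1],[0,-33.9,1.7,-0.105,0,0,1],[0,-39.6,2.2,-0.1225,0,0,1],[0,-45.2,2.9,-0.14,0,0,1],[0,-45.2,2.9,-0.14,0,0,1],[0,-45.2,2.9,-0.14,0,0,1],[0,-45.2,2.9,-0.14,0,0,1],[0,-45.2,2.9,-0.14,0,0,1]]]'
python3 - <<'E'
from h import *
s=get_image("scene");cv2.imwrite("pics/r1s.png",s[:,:,::-1])
a=cv2.resize(s[100:220,220:380],None,fx=2.3,fy=2.3);b=cv2.convertScaleAbs(cv2.resize(s[133:173,280:336],None,fx=6.9,fy=6.9,interpolation=cv2.INTER_CUBIC),alpha=1.3)
cv2.imwrite("pics/r1.png",np.hstack([a,b])[:,:,::-1])
E
```

```text
clock: 13.45
position: [0.4549, 0.0523, 0.4047]
ee_rot: [2.856, 0.185, 0.027]
force: [-0.7, 1.0, 6.0]
width: 0.348
```

View pics/r1.png

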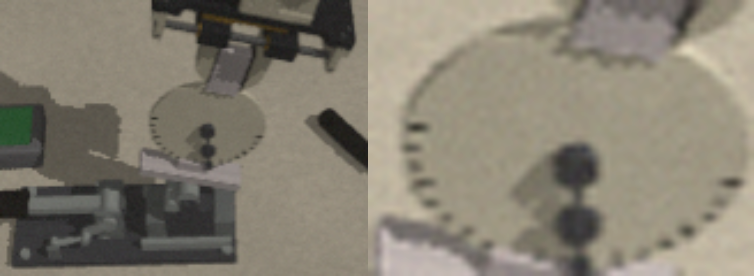

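Run:
```python
from h import *
im=[get_image("scene").astype(float) for _ in range(4)];m=np.clip(np.mean(im,0)*1.3,0,255).astype(np.uint8)[:,:,::-1]
cv2.imwrite("pics/r2.png",cv2.resize(m[143:183,285:335],None,fx=14,fy=14,interpolation=cv2.INTER_CUBIC))
s=arm.observe();print(s["clock"],s["position"],s["force"])
Rt=R.from_rotvec(s["ee_rot"]).as_matrix();o=s["position"]+Rt[:,2]*.3235
gx,gy,gz=Rt[:,0],-Rt[:,1],-Rt[:,2]
c=pose(V,[[0,.0625,.094]])[0];print("crown in gauge",(c-o)@gx,(c-o)@gy,(c-o)@gz)
for xo in(.006,.010):
  P=o+gx*xo+gz*.078
  for th in(.2,.24,.28,.32,.36):print(xo,th,(proj("scene",[P,P+.035*(gy*np.sin(th)-gz*np.cos(th)),P+.054*(gy*np.sin(th)-gz*np.cos(th))])-[285,143]).round(1).tolist())
```

```text
13.7 [0.45487047 0.05233619 0.4047399 ] [-1.3346999   0.86929222  5.74380092]
crown in gauge -2.2430953586475642e-05 0.0006598364494748548 0.0003719224896085502
0.006 0.2 [[24.9, 12.4], [24.1, 22.3], [23.7, 27.5]]
0.006 0.24 [[24.9, 12.4], [24.7, 22.3], [24.6, 27.5]]
0.006 0.28 [[24.9, 12.4], [25.3, 22.3], [25.5, 27.5]]
0.006 0.32 [[24.9, 12.4], [25.9, 22.3], [26.3, 27.5]]
0.006 0.36 [[24.9, 12.4], [26.4, 22.3], [27.2, 27.4]]
0.01 0.2 [[24.9, 13.7], [24.1, 23.6], [23.7, 28.7]]
0.01 0.24 [[24.9, 13.7], [24.7, 23.6], [24.6, 28.7]]
0.01 0.28 [[24.9, 13.7], [25.3, 23.6], [25.5, 28.7]]
0.01 0.32 [[24.9, 13.7], [25.9, 23.5], [26.3, 28.7]]
0.01 0.36 [[24.9, 13.7], [26.4, 23.5], [27.2, 28.7]]
```

View pics/r2.png

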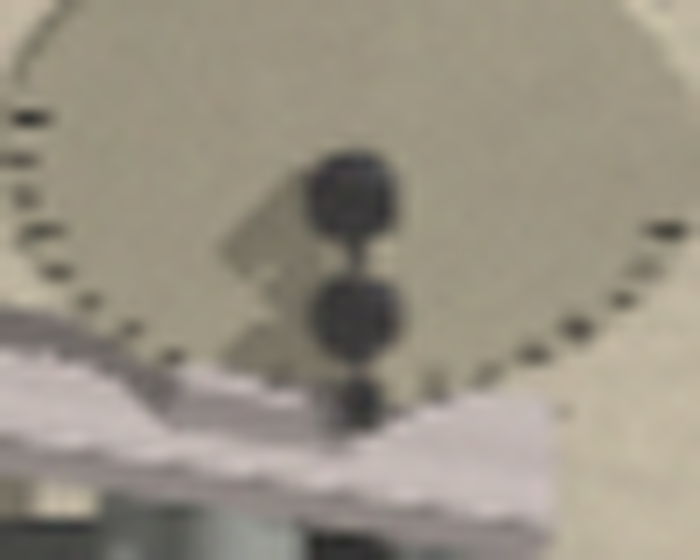

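The pivot, bob and tooth are now almost in line: scene (310.1,157.0), (310.4,165.8) and (310.8,171.7). The mismatch is about 0.01–0.02 rad, under 1 mm at the tip. The lever still lies level. The contact force is steady, and the crown sits within 1 mm of the foot's middle. Handing in.

Run:
```python
from cell import arm
s=arm.observe();print(s["clock"],abs(s["dq"]).max(),s["force"],s["width"])
print(arm.sign_off())
```

```text
13.7 0.0008259256255357748 [-1.3346999   0.86929222  5.74380092] 0.3459605009587532
the job is handed in; nothing more can be done
None
```

I pressed the vice lever down and its detent held it after I let go. I then gripped the largest gauge by its tang (32 mm opening, 40 N), set the middle of its foot on the crown and rolled it 0.28 rad towards its +y end. I handed it in while holding it there, at 13.7 s.

**Last checks:**
- **Lever:** it still lay level in the last pictures.
- **Position:** by the fitted poses, the crown sits within about 1 mm of the foot's middle.
- **Contact:** the wrist force was about 5.7 N upwards, or roughly 8 N of contact once the gauge's weight is added. The arm was still.
- **Pointer:** it matched the mark to about 0.01–0.02 rad, under 1 mm at the tip against the 4 mm allowed.

No check failed or disagreed. The jaw's force on the stud block I could only infer from the lever staying down. The bystanders I judged only from the pictures and the clear path the arm took.

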